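Serve a warm roll with the tongs

ROBOT

A 6-joint arm with a two-finger parallel gripper is mounted at the origin on the work surface. World frame = base frame: x ahead of the robot, y to its left, z up, the work surface at z = 0. Lengths are in mm, angles in rad, forces in N, time in s.
With the tool pointing down it reaches from about 350 to 975 mm from the base axis. Payload 7.1 kg.
Tool frame: the origin (TCP) lies between the finger pads; the fingertips stand 19 mm ahead of it and the grasp point (between the pads) is the TCP; z points along the fingers, y is the line along which they close (so a half turn about z gives the same grasp; the last joint's range is limited). The gripper opens to 88 mm and grips with 3 to 60 N. Pads are 20 mm wide; open, the fingers measure 115 mm over their backs; the gripper's body (75 mm by 178 mm) begins 61 mm behind the grasp point.
Start: joints at [1.145, 0.423, 1.63, -0, 1.089, -0.019], TCP at [247.263, 573.991, 241.675] pointing down, gripper open.
Joint ranges: [-3, 3], [-0.9, 2.11], [0.09, 2.58], [-1.31, 4.45], [0.11, 2.69], [-2.54, 2.54]. Speed limits (rad/s): [2.39, 2.39, 3.01, 3.14, 3.14, 3.14].

INTERFACE

Orientations are given as a rotation vector (axis times angle).
In Python, from workcell import ctrl gives the robot as it stands.
- The arm moves only by the tool arm_command, never from a script. Its argument "series" is a list of rows, each an object with "linear": the shift along the tool's x, y, z in m, a list of three; "turn": the turn about the tool's z in rad. A call has 1 to 10 rows; each row shifts and turns the commanded pose from where the row before left it, along the tool's axes as they then stand; what a row does not reach is not made up. A row lasts 1/10 s, in which the tool goes at most 50 mm and 8.59 degrees, less where a joint would pass 70% of its speed; a pose out of reach is approached as far as the arm can. A call with a gripper value outside its range is refused whole. "jaw" is the opening, from -1 (shut) to 1 (fully open), set as the call begins (left out, the last holds). The fingers move at their own pace and stop on an object; the grip force is fixed at half the most. Time passes only in rows, so rows that do not move let the fingers close. It gives the time, the measured TCP pose, the force, the opening and the grip force at its end, in the units of the state.
- ctrl.get_obs(): the state, without advancing time (a new reading comes with each control period).
- ctrl.get_image(name): name is "side" or "top" or "wrist"; returns a dict with "frame" (480x640x3 uint8, blue, green, red), "fx", "fy", "cx", "cy" (pixels), "rvec" (rotation vector, rad) and "tvec" (3), from world to camera coordinates, as OpenCV has them. Camera axes: x right, y down, z forward; pixel columns grow to the right and rows downward; lengths in mm; the calibration is good to about 2 mm. A picture is of the moment at which its call begins. There is no depth.
- ctrl.close_job(): hands the job in; it is judged then, once.
The state is a dict: "t": time; "qpos": joint angles; "qvel": joint speeds; "joint_torque": joint torques, N m; "ee_pos": TCP position; "orientation": TCP orientation; "ft_force": force on the tool from outside, world axes, zero at the start; "moment": the same for the moment, N m; "width": finger opening in mm; "grasp_force": force on a finger pad.
Only numpy, scipy, OpenCV 4.12 (cv2) and the standard library are available. Lean on these libraries where they do the work, as an engineer would, in place of code of your own. Each camera call takes 0.05 s, during which the arm holds its last target. There are 200 camera calls.

TASK

Switch off the warming plate by pressing the keys on its strip one at a time: first the square key, then the long bar key, then the round key. Then pick up the kitchen tongs, close their tips on the small round roll (not the long one) and lift it at least 10 cm off the plate without touching it with the gripper, leaving everything else where it stands. Finish while still holding the roll up, still, in the tongs.

Things in the scene. Friction and masses are not known exactly. Their poses are not given: they have to be found in the camera images.
- warmer: Warming plate, fixed: grey box 280 x 360 mm with a steel plate 260 x 260 mm, flat top 40 mm above the table; origin under the plate's middle, at table height. x axis points away from the robot (yaw within 0.15 rad). On its -y side a strip 78 mm wide, also 40 mm high, has three keys in a row along x, 65 mm apart, in any order. Two rolls lie on the plate about 110 mm apart in y, in either order.
- key_square (a joint): sprung key of the warmer's strip, 26 mm square cap; 0 = up, 0.006 m = fully down (3.5 N of travel on 1.5 N of preload, 5 N to bottom it). Counts as pressed beyond 0.0045 m; springs back by itself
- key_square_top (a point): Centre of the top of the square key, 14 mm above the strip when up; pressed straight down
- key_bar (a joint): sprung key of the warmer's strip, bar-shaped cap, 16 mm along the warmer's x and 46 mm along its y; 0 = up, 0.006 m = fully down (3.5 N of travel on 1.5 N of preload, 5 N to bottom it). Counts as pressed beyond 0.0045 m; springs back by itself
- key_bar_top (a point): Centre of the top of the bar key, 14 mm above the strip when up; pressed straight down
- key_round (a joint): sprung key of the warmer's strip, round cap, 26 mm across; 0 = up, 0.006 m = fully down (3.5 N of travel on 1.5 N of preload, 5 N to bottom it). Counts as pressed beyond 0.0045 m; springs back by itself
- key_round_top (a point): Centre of the top of the round key, 14 mm above the strip when up; pressed straight down
- tongs: Steel kitchen tongs, 250 mm long, about 130 g, lying on edge on the table, the arms opening sideways (level), sprung open and coupled so that they close evenly. Origin: on the hinge axis at the underside; x axis runs from the hinge to the tips, midway between the arms; z up. The round hinge head is 24 mm across, 32 mm high, with a wire loop behind it to x = -32 mm.
- tongs_grip (a point): Midway between the tongs' black grip pads, 105 mm ahead of the hinge, 18 mm above the underside, near the centre of mass. Pads: x 77 to 133 mm, z 3 to 33 mm, 62 mm wide overall when open. Squeezed to 41 mm, the blades are parallel and 50 mm apart. Blade gap falls 2.05 mm per mm at the pads. Squeezing takes 5 N at first, 8 N at the roll; let go, they spring open.
- tongs_left: Left arm of the tongs (+y side of their frame); origin on the hinge axis at the underside. A strip ending in a flat upright blade 36 mm long at x = 197 to 233 mm (middle 110 mm ahead of the grip point), z 0 to 30 mm. Between the two blades: 93 mm open; over them: 105 mm
- tongs_right: Right arm of the tongs (-y side of their frame), the mirror image of the left one; origin on the hinge axis at the underside
- roll: The small round bread roll to be lifted: 50 mm across at its widest (16 mm above its underside), 38 mm high, 35 g, domed, firm; origin at the centre of its underside. It lies on the steel plate
- roll_center (a point): Middle of the round roll, 18 mm above its underside (58 mm above the table at the start)
- long_roll: Bystander: long bread roll, 98 mm long (its x axis), 34 mm wide and high, on the steel plate beside the round one; origin at the centre of its underside
- jar: Bystander: glass storage jar, 92 mm across, 150 mm high; origin at the centre of its underside
- bowl_large: Bystander: striped ceramic bowl, 136 mm across, 62 mm high; origin at the centre of its underside
- bowl_small: Bystander: striped ceramic bowl, 110 mm across, 52 mm high; origin at the centre of its underside
- spatula: Bystander: orange silicone spatula, 260 mm long, lying flat; handle to its -x
- shaker: Bystander: steel salt shaker, 40 mm across, 80 mm high; origin at the centre of its underside
Mind the look-alikes: they are no part of the job. Leave any green or pink look-alike of the roll alone.

How it is judged (in metres and radians):
On the way, in this order (a step that is already met when the one before it is completed fails the run):
1. the square key is pressed alone (value of joint key_square above 0.0045 m and value of joint each of key_bar, key_round below 0.0015 m), for 0.04 s.
2. the bar key is pressed alone (value of joint key_bar above 0.0045 m and value of joint each of key_square, key_round below 0.0015 m), for 0.04 s.
3. the round key is pressed alone (value of joint key_round above 0.0045 m and value of joint each of key_square, key_bar below 0.0015 m), for 0.04 s.
4. the tongs are gripped and lifted off the table (height (world z) of tongs above 0.025 m and contact force between the fingers and tongs above 1 N), for 0.2 s.
5. the round roll is pinched between both arms of the tongs (contact force between roll and tongs_left above 0.5 N and contact force between roll and tongs_right above 0.5 N), for 0.2 s.
At the end, for the whole second after the job is handed in: Round roll still (under 0.03 m/s), pinched by both tongs arms (over 0.5 N each), its middle over 145 mm above the table; tongs hinge over 90 mm up, held by the fingers (over 1 N); roll touches no gripper or arm; roll and tongs not on warmer or jar (all of step 5 and height (world z) of roll_center above 0.145 m and height (world z) of tongs above 0.09 m and contact force between the fingers and tongs above 1 N and contact force between roll and the arm below 0.05 N and contact force between roll and the fingers below 0.05 N and contact force between each of roll, tongs and warmer below 0.05 N and contact force between each of roll, tongs and jar below 0.05 N and linear speed of roll below 0.03 m/s); the arm keeps its last pose, push and grip.
It fails at once if two keys are down at once (value of joint each of key_square, key_bar above 0.0035 m or value of joint each of key_bar, key_round above 0.0035 m or value of joint each of key_square, key_round above 0.0035 m).
It fails at once if the gripper or arm touches the round roll (contact force between roll and the fingers above 0.3 N or contact force between roll and the arm above 0.3 N).
It fails at once if a bystander (long roll, jar, bowls, spatula, shaker) is moved more than 30 mm (distance of any of jar, bowl_large, bowl_small, spatula, shaker, long_roll from where it was at the start of the episode above 0.03 m).
It also fails if it takes over 59 s, if anything falls off the work surface, if the arm or the gripper's body presses on something with over 40 N, if the wrist force passes 120 N, or if a joint passes its speed limit or range.

## Working session

There is one attempt and no reset: what is moved stays moved. The work goes in short steps, Python scripts to look and compute and a tool call to move; the robot and the scene stay as the last step left them, time stands still between calls to the robot, and variables do not carry over. Pictures are saved under pics/ and viewed, at most 10 in all, crops included, and the job is handed in when it is done.

Besides the shell and the picture viewer there is one more tool, called after "Call:" as name([rows], argument=value, ...), one row to a line, values as JSON. arm_command: Moves the arm, as the interface text tells. Its arguments: {"type":"object","properties":{"series":{"type":"array"},"jaw":{"type":"number"}},"required":["series"]}

```bash
mkdir -p pics; cat > h.py <<'E'
import numpy as np, cv2
from workcell import ctrl
def shot(n,f=None):
    d=ctrl.get_image(n)
    if f: cv2.imwrite('pics/'+f,d['frame'])
    return d
def cam(d):
    R=cv2.Rodrigues(np.array(d['rvec'],float))[0]; t=np.array(d['tvec'],float).ravel()
    K=np.array([[d['fx'],0,d['cx']],[0,d['fy'],d['cy']],[0,0,1.]]); return K,R,t
def ray(d,u,v,z):
    K,R,t=cam(d); c=-R.T@t; r=R.T@np.linalg.inv(K)@[u,v,1.]
    return c+r*(z-c[2])/r[2]
def proj(d,p):
    K,R,t=cam(d); q=K@(R@np.array(p,float)+t); return q[:2]/q[2]
E
python3 - <<'E'
from h import *
import pickle
ds={}
for n in('top','side'):
    ds[n]=d=shot(n,n+'0.png'); K,R,t=cam(d); print(n,-R.T@t,d['fx'],R[2])
pickle.dump(ds,open('d0.pkl','wb'))
o=ctrl.get_obs(); print(o)
E
```

```text
top [ 194.81934783   65.05584673 1424.25830144] 446.43531431652593 [ 0.22401904  0.00661577 -0.97456231]
side [ -97.82499897 -671.31049548  758.35713007] 492.85236218560186 [ 0.51318419  0.61951041 -0.59401081]
{'t': 0.1, 'qpos': array([ 1.14499307e+00,  4.23775101e-01,  1.63060120e+00, -7.46257171e-06,
        1.08859111e+00, -1.89652262e-02]), 'qvel': array([-0.00036562, -0.00136322, -0.00154747,  0.00025842,  0.00069428,
        0.00016026]), 'joint_torque': array([-8.63834684e-04, -5.45611882e+01, -2.74324948e+01,  6.45459280e-02,
        1.88809022e-02, -5.06642237e-06]), 'ee_pos': array([247.08065633, 573.57418038, 240.97760209]), 'orientation': array([-6.34596067e-01, -3.07652779e+00,  2.10837607e-03]), 'ft_force': array([0.44560491, 0.48026874, 0.10331541]), 'moment': array([0.03840554, 0.05476311, 0.00285385]), 'grasp_force': 0.0, 'width': 87.97315748030367}
```

View pics/top0.png

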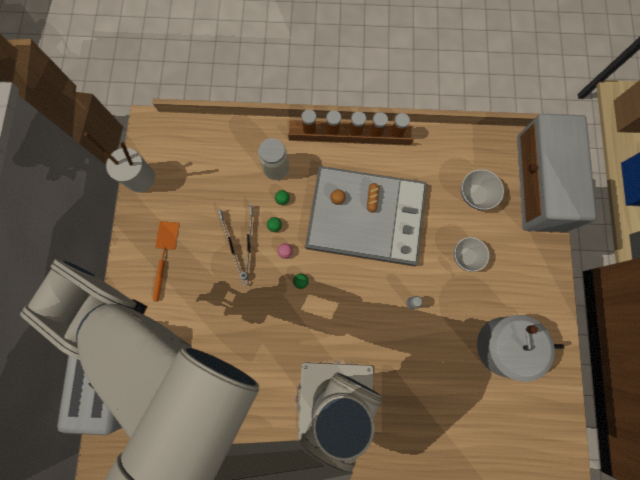

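View pics/side0.png

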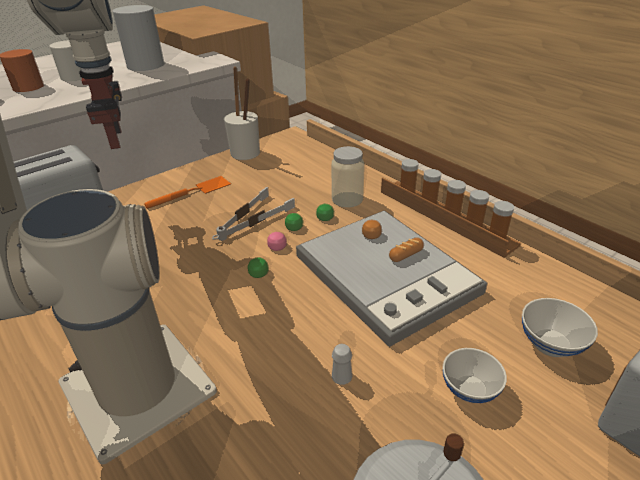

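Top picture: the tongs have their hinge at (243,275) and their tips at (222,213) and (251,208). The keys are bar (409,210), square (407,230) and round (405,250).

Things that could be taken for the roll:
- Brown round roll at (338,197), on the plate.
- Long roll at (373,197).
- Green balls at (282,198), (274,224) and (301,281).
- Pink ball at (285,251).

I choose the brown one at (338,197) and will check it in a close crop.

```bash
python3 - <<'E'
from h import *
import pickle
ds=pickle.load(open('d0.pkl','rb')); d=ds['top'];f=d['frame']
c=cv2.resize(f[165:295,205:430],None,fx=3.5,fy=3.5,interpolation=cv2.INTER_CUBIC); cv2.imwrite('pics/crop0.png',c)
hsv=cv2.cvtColor(f,cv2.COLOR_BGR2HSV)
# brown blobs on the plate
for n,(x0,x1,y0,y1) in dict(top=(318,392,176,245),side=(330,430,215,270)).items():
    g=ds[n]['frame']; h=cv2.cvtColor(g,cv2.COLOR_BGR2HSV)
    m=np.zeros(g.shape[:2],np.uint8); m[y0:y1,x0:x1]=((h[y0:y1,x0:x1,1]>90)&(h[y0:y1,x0:x1,2]>50))*255
    k,_,s,cc=cv2.connectedComponentsWithStats(m)
    for i in range(1,k):
        if s[i,4]>30: print(n,s[i],cc[i],ray(ds[n],*cc[i],58).round(1))
for nm,u,v,z in [('bar',409,210,54),('sq',407,230,54),('rnd',405,250,54),('hinge',243,275,32),('tipL',222,213,30),('tipR',251,208,30),('c1',320,170,40),('c2',427,185,40),('c3',417,262,40),('c4',307,247,40)]:
    print(nm,ray(d,u,v,z).round(1))
for nm,u,v,z in [('bar',437,284,54),('sq',414,295,54),('rnd',391,308,54)]:print(nm,ray(ds['side'],u,v,z).round(1))
E
```

```text
top [367 183  12  29 278] [372.51798561 197.16546763] [628.4 -94.6  58. ]
top [330 189  16  15 178] [337.57865169 196.38764045] [626.3  17.1  58. ]
side [330 215  41  17 365] [343.5890411 220.2630137] [599.2  88.   58. ]
side [392 215  38  27 539] [416.42857143 223.66790353] [724. -44.  58.]
side [362 220  20  19 304] [371.31578947 229.03289474] [624.2  14.2  58. ]
side [389 238  35  24 496] [405.84274194 249.16330645] [626.5 -96.6  58. ]
bar [ 591.8 -211.8   54. ]
sq [ 526.1 -205.2   54. ]
rnd [ 461.6 -198.8   54. ]
hinge [365.2 303.8  32. ]
tipL [563.4 387.8  30. ]
tipR [584.  295.4  30. ]
c1 [720.1  77.1  40. ]
c2 [ 683.1 -273.7   40. ]
c3 [ 427.7 -239.    40. ]
c4 [461.1 107.7  40. ]
bar [ 588.9 -219.2   54. ]
sq [ 526.3 -209.7   54. ]
rnd [ 462.6 -204.5   54. ]
```

View pics/crop0.png

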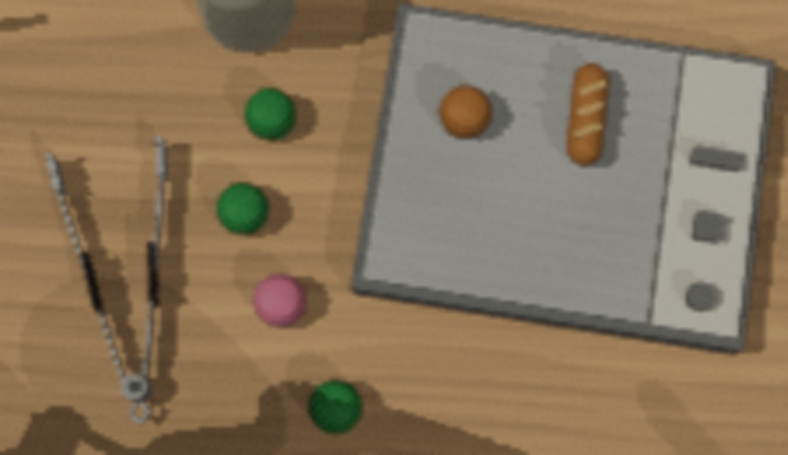

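The crop confirms the choice: the plain round brown roll is at crop (465,111). The bar, square and round keys are at (717,158), (711,227) and (702,296). Moving to the square key with the jaws shut.

Call:
arm_command([
  {"linear": [-0.0283, -0.0303, 0], "turn": 0},
  {"linear": [-0.0283, -0.0303, 0], "turn": 0},
  {"linear": [-0.0283, -0.0303, 0], "turn": 0},
  {"linear": [-0.0283, -0.0303, 0], "turn": 0},
  {"linear": [-0.0283, -0.0303, 0], "turn": 0},
  {"linear": [-0.0283, -0.0303, 0], "turn": 0},
  {"linear": [-0.0283, -0.0303, 0], "turn": 0},
  {"linear": [-0.0283, -0.0303, 0], "turn": 0},
  {"linear": [-0.0283, -0.0303, 0], "turn": 0},
  {"linear": [-0.0283, -0.0303, 0], "turn": 0},
], jaw=-1)

```text
t: 1.1
ee_pos: [387.4, 182.1, 241.6]
orientation: [-0.634, -3.077, 0.0]
ft_force: [0.6, -0.3, 0.6]
width: 11.8
grasp_force: 0.0
```

Call:
arm_command([
  {"linear": [-0.0283, -0.0303, 0], "turn": 0},
  {"linear": [-0.0283, -0.0303, 0], "turn": 0},
  {"linear": [-0.0283, -0.0303, 0], "turn": 0},
  {"linear": [-0.0283, -0.0303, 0], "turn": 0},
  {"linear": [-0.0283, -0.0303, 0], "turn": 0},
  {"linear": [-0.0283, -0.0303, 0.02], "turn": 0},
  {"linear": [-0.0283, -0.0303, 0.02], "turn": 0},
  {"linear": [-0.0283, -0.0303, 0.02], "turn": 0},
  {"linear": [-0.0283, -0.0303, 0.02], "turn": 0},
  {"linear": [-0.0283, -0.0303, 0.02], "turn": 0},
])

```text
t: 2.1
ee_pos: [527.4, -208.2, 140.5]
orientation: [-0.635, -3.076, -0.0]
ft_force: [0.8, 1.3, 0.3]
width: 0.7
grasp_force: 0.0
```

```bash
python3 - <<'E'
from h import *
import pickle
d=shot('wrist','w1.png');pickle.dump(d,open('w1.pkl','wb'))
print(ctrl.get_obs()['ee_pos'])
print([proj(d,p).round(0) for p in [(590.5,-215.5,54),(526,-207.5,54),(462,-201.5,54)]])
E
```

```text
[ 528.65778249 -212.69638841  137.85336378]
[array([347., 335.]), array([321., 247.]), array([288., 150.])]
```

View pics/w1.png

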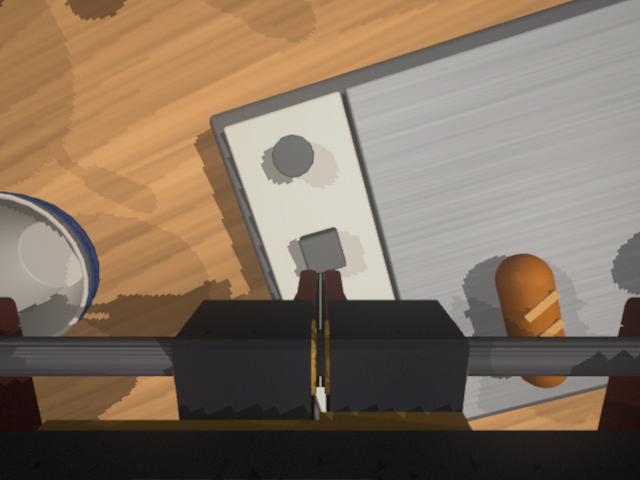

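The square key shows at (322,249) and the round key at (293,156), within a few pixels of the prediction.

Call:
arm_command([
  {"linear": [0, 0, 0.02], "turn": 0},
  {"linear": [0, 0, 0.02], "turn": 0},
  {"linear": [0, 0, 0.01], "turn": 0},
  {"linear": [0, 0, 0], "turn": 0},
  {"linear": [0, 0, 0], "turn": 0},
  {"linear": [0, 0, 0], "turn": 0},
])

```text
t: 2.75
ee_pos: [528.0, -206.6, 92.7]
orientation: [0.634, 3.075, -0.0]
ft_force: [-0.6, -0.1, 0.8]
width: 0.6
grasp_force: 0.0
```

```bash
python3 - <<'E'
from h import *
import pickle
d=pickle.load(open('w1.pkl','rb'))
print(ray(d,322.5,248.5,54),ray(d,293,156,54)); o=ctrl.get_obs(); print(o['ee_pos'],o['ft_force'])
E
```

```text
[ 527.26639738 -206.69488442   54.        ] [ 466.42891359 -200.1412029    54.        ]
[ 527.96824105 -206.57781477   92.66106329] [-0.61121982 -0.06242979  0.79846798]
```

Call:
arm_command([
  {"linear": [0, 0, 0.012], "turn": 0},
  {"linear": [0, 0, 0.008], "turn": 0},
  {"linear": [0, 0, 0.005], "turn": 0},
  {"linear": [0, 0, 0], "turn": 0},
  {"linear": [0, 0, 0], "turn": 0},
])

```text
t: 3.25
ee_pos: [527.6, -206.5, 67.3]
orientation: [0.634, 3.076, -0.0]
ft_force: [-1.3, 0.2, 10.0]
width: 0.6
grasp_force: 5.1
```

The square key is bottomed (10 N). Next, the bar key.

Call:
arm_command([
  {"linear": [0, 0, -0.015], "turn": 0},
  {"linear": [0, 0, -0.012], "turn": 0},
  {"linear": [-0.031, 0.0096, 0], "turn": 0},
  {"linear": [-0.031, 0.0096, 0], "turn": 0},
  {"linear": [0, 0, 0], "turn": 0},
  {"linear": [0, 0, 0], "turn": 0},
  {"linear": [0, 0, 0.012], "turn": 0},
  {"linear": [0, 0, 0.01], "turn": 0},
  {"linear": [0, 0, 0.005], "turn": 0},
  {"linear": [0, 0, 0], "turn": 0},
])

```text
t: 4.25
ee_pos: [590.7, -213.2, 67.2]
orientation: [-0.634, -3.074, -0.0]
ft_force: [-5.8, 2.0, 13.8]
width: 0.5
grasp_force: 6.4
```

Call:
arm_command([
  {"linear": [0, 0, 0], "turn": 0},
])

```text
t: 4.35
ee_pos: [590.7, -213.2, 67.2]
orientation: [-0.634, -3.075, -0.0]
ft_force: [-5.4, 1.7, 13.2]
width: 0.9
grasp_force: 6.6
```

Call:
arm_command([
  {"linear": [0, 0, -0.015], "turn": 0},
  {"linear": [0, 0, -0.015], "turn": 0},
  {"linear": [0.0409, -0.0128, 0], "turn": 0},
  {"linear": [0.0409, -0.0128, 0], "turn": 0},
  {"linear": [0.0409, -0.0128, 0], "turn": 0},
  {"linear": [0, 0, 0], "turn": 0},
  {"linear": [0, 0, 0], "turn": 0},
  {"linear": [0, 0, 0.012], "turn": 0},
  {"linear": [0, 0, 0.012], "turn": 0},
  {"linear": [0, 0, 0.006], "turn": 0},
])

```text
t: 5.35
ee_pos: [465.6, -200.6, 66.1]
orientation: [0.634, 3.075, -0.001]
ft_force: [-10.7, 5.2, 69.5]
width: 0.4
grasp_force: 35.0
```

Call:
arm_command([
  {"linear": [0, 0, 0], "turn": 0},
  {"linear": [0, 0, 0], "turn": 0},
])

```text
t: 5.55
ee_pos: [465.4, -200.5, 67.1]
orientation: [0.634, 3.075, -0.0]
ft_force: [-2.2, 0.9, 16.9]
width: 0.6
grasp_force: 8.2
```

All three keys are done. Now over the tongs: lift, turn and open.

Call:
arm_command([
  {"linear": [0, 0, -0.02], "turn": 0},
  {"linear": [0, 0, -0.03], "turn": -0.1465},
  {"linear": [0, 0, -0.03], "turn": -0.1465},
  {"linear": [0, 0, -0.03], "turn": -0.1465},
  {"linear": [0, 0, -0.03], "turn": -0.1465},
  {"linear": [-0.0073, 0.0395, 0], "turn": 0},
  {"linear": [-0.0073, 0.0395, 0], "turn": 0},
  {"linear": [-0.0073, 0.0395, 0], "turn": 0},
  {"linear": [-0.0073, 0.0395, 0], "turn": 0},
  {"linear": [-0.0073, 0.0395, 0], "turn": 0},
], jaw=1)

```text
t: 6.55
ee_pos: [464.7, 2.4, 205.9]
orientation: [0.281, -3.128, -0.0]
ft_force: [0.2, -0.3, -0.5]
width: 76.9
grasp_force: 0.0
```

Call:
arm_command([
  {"linear": [-0.0073, 0.0395, 0], "turn": 0},
  {"linear": [-0.0073, 0.0395, 0], "turn": 0},
  {"linear": [-0.0073, 0.0395, 0], "turn": 0},
  {"linear": [-0.0073, 0.0395, 0], "turn": 0},
  {"linear": [-0.0073, 0.0395, 0], "turn": 0},
  {"linear": [-0.0073, 0.0395, 0], "turn": 0},
  {"linear": [-0.0073, 0.0395, 0], "turn": 0},
  {"linear": [-0.0073, 0.0395, 0], "turn": 0},
  {"linear": [0, 0, 0], "turn": 0},
  {"linear": [0, 0, 0], "turn": 0},
])

```text
t: 7.55
ee_pos: [465.3, 322.7, 205.3]
orientation: [0.285, -3.127, 0.002]
ft_force: [1.1, -0.2, 1.1]
width: 87.8
grasp_force: 0.0
```

```bash
python3 - <<'E'
from h import *
import pickle
d=shot('wrist','w2.png');pickle.dump(d,open('w2.pkl','wb'))
o=ctrl.get_obs();print(o['t'],o['ee_pos'],o['orientation'],o['qpos'])
a=np.deg2rad(10.2)
for s in(0,77,105,133,215):
  print(s,[proj(d,(365.2+s*np.cos(a)-w*np.sin(a),303.8+s*np.sin(a)+w*np.cos(a),33)).round() for w in(0,)])
E
```

```text
7.6 [465.31106431 321.72910875 205.47999645] [ 2.82426323e-01 -3.12696307e+00  2.08186923e-03] [ 5.84049551e-01  3.83211165e-01  1.78976390e+00 -3.22939824e-04
  9.70919667e-01 -1.16671472e+00]
0 [array([321., 100.])]
77 [array([321., 196.])]
105 [array([321., 227.])]
133 [array([321., 258.])]
215 [array([320., 340.])]
```

View pics/w2.png

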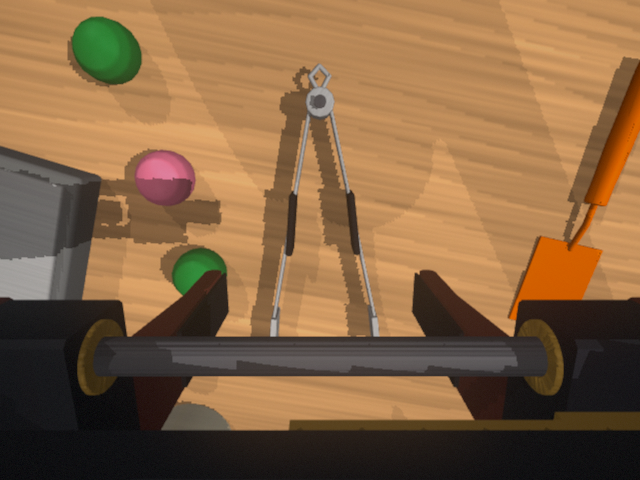

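The hinge shows at (320,101) and the pads at (291,225) and (354,222). The grip point (322,224) is within about 2 mm of the tool, so I can go straight down.

Call:
arm_command([
  {"linear": [0, 0.001, 0.035], "turn": 0},
  {"linear": [0, 0, 0.035], "turn": 0},
  {"linear": [0, 0, 0.035], "turn": 0},
  {"linear": [0, 0, 0.035], "turn": 0},
  {"linear": [0, 0, 0.025], "turn": 0},
  {"linear": [0, 0, 0.012], "turn": 0},
  {"linear": [0, 0, 0.004], "turn": 0},
  {"linear": [0, 0, 0], "turn": 0},
  {"linear": [0, 0, 0], "turn": 0},
])

```text
t: 8.5
ee_pos: [466.5, 323.3, 26.9]
orientation: [-0.28, 3.127, 0.001]
ft_force: [-0.7, 0.2, -0.6]
width: 87.8
grasp_force: 0.0
```

Call:
arm_command([
  {"linear": [0, 0, 0.004], "turn": 0},
  {"linear": [0, 0, 0], "turn": 0},
  {"linear": [0, 0, 0], "turn": 0},
  {"linear": [0, 0, 0], "turn": 0},
  {"linear": [0, 0, 0], "turn": 0},
  {"linear": [0, 0, 0], "turn": 0},
  {"linear": [0, 0, 0], "turn": 0},
], jaw=0.182)

```text
t: 9.2
ee_pos: [466.2, 323.4, 22.1]
orientation: [-0.281, 3.128, 0.001]
ft_force: [1.6, 1.0, 3.9]
width: 52.1
grasp_force: 7.6
```

Call:
arm_command([
  {"linear": [0, 0, -0.008], "turn": 0},
  {"linear": [0, 0, -0.015], "turn": 0},
  {"linear": [0, 0, -0.02], "turn": 0},
  {"linear": [0, 0, -0.025], "turn": 0},
  {"linear": [0, 0, -0.025], "turn": 0},
  {"linear": [0, 0, -0.025], "turn": 0},
  {"linear": [0, 0, -0.025], "turn": 0},
  {"linear": [0, 0, -0.02], "turn": 0},
  {"linear": [0, 0, -0.01], "turn": 0},
  {"linear": [0, 0, 0], "turn": 0},
])

```text
t: 10.2
ee_pos: [466.0, 323.3, 196.4]
orientation: [-0.281, 3.127, 0.002]
ft_force: [0.2, 0.3, -2.0]
width: 52.2
grasp_force: 6.0
```

Call:
arm_command([
  {"linear": [0.0006, -0.015, 0], "turn": 0},
  {"linear": [0.0006, -0.028, 0], "turn": 0},
  {"linear": [0.0006, -0.035, 0], "turn": 0},
  {"linear": [0.0006, -0.035, 0], "turn": 0},
  {"linear": [0.0006, -0.035, 0], "turn": 0},
  {"linear": [0.0006, -0.035, 0], "turn": 0},
  {"linear": [0.0006, -0.035, 0], "turn": 0},
  {"linear": [0.0006, -0.035, 0], "turn": 0},
  {"linear": [0.0006, -0.035, 0], "turn": 0},
  {"linear": [0.0006, -0.028, 0], "turn": 0},
])

```text
t: 11.2
ee_pos: [514.7, 8.4, 193.2]
orientation: [0.279, -3.126, 0.0]
ft_force: [-1.0, 0.9, -1.1]
width: 51.8
grasp_force: 6.0
```

Call:
arm_command([
  {"linear": [0.0006, -0.015, 0], "turn": 0},
  {"linear": [0, 0, 0], "turn": 0},
  {"linear": [0, 0, 0], "turn": 0},
  {"linear": [0, 0, 0], "turn": 0},
])

```text
t: 11.6
ee_pos: [517.7, -3.0, 194.3]
orientation: [0.282, -3.128, -0.0]
ft_force: [1.0, 0.4, -0.6]
width: 52.1
grasp_force: 6.0
```

```bash
python3 - <<'E'
from h import *
import pickle
ds={n:shot(n) for n in('wrist','top','side')};pickle.dump(ds,open('d3.pkl','wb'))
o=ctrl.get_obs();print(o['t'],o['ee_pos'],o['width'],o['grasp_force'])
t=ds['top']['frame'][160:290,260:400]; s=ds['side']['frame'][130:290,270:440]
t=cv2.resize(t,(400,371),interpolation=cv2.INTER_CUBIC); s=cv2.resize(s,(394,371),interpolation=cv2.INTER_CUBIC)
cv2.imwrite('pics/d3.png',np.hstack([t,s]))
E
```

```text
11.75 [517.97424483  -2.87294873 194.64244615] 51.93858875472075 6.029963014880195
```

View pics/d3.png

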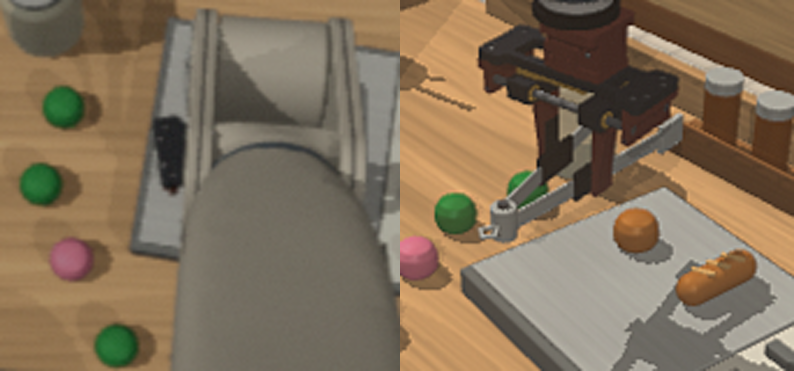

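The side view shows the tongs in the jaws with the hinge at about (314,219) and the near blade tip at about (391,181). The roll is below at about (372,229). Checking for droop against prediction.

```bash
python3 - <<'E'
from h import *
import pickle
ds=pickle.load(open('d3.pkl','rb'));d=ds['side']
a=np.deg2rad(9.7);e=np.array([np.cos(a),np.sin(a),0]);n=np.array([-e[1],e[0],0])
g=np.array([518,-3,172.5])
for nm,x,y,z in [('hinge top',0,0,32),('hinge bottom',0,0,0),('R tip top',233,-40,30),('R tip bot',233,-40,0),('R blade back top',197,-40,30)]:
    print(nm,proj(d,g+(x-105)*e+y*n+[0,0,z]).round(1))
cv2.imwrite('pics/s3.png',cv2.resize(d['frame'][170:250,300:420],None,fx=6,fy=6,interpolation=cv2.INTER_CUBIC))
E
```

```text
hinge top [312.6 217.1]
hinge bottom [313.1 230. ]
R tip top [393.2 179.1]
R tip bot [392.4 190.5]
R blade back top [384.3 185.4]
```

View pics/s3.png

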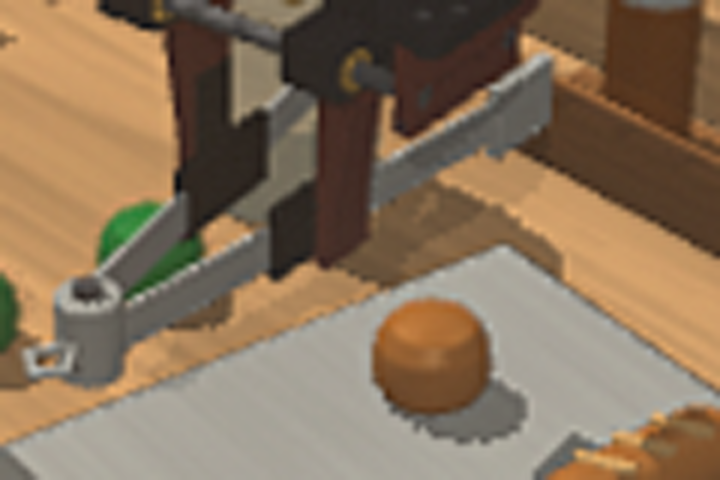

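Call:
arm_command([
  {"linear": [0, 0, 0.01], "turn": 0},
  {"linear": [0, 0, 0.02], "turn": 0},
  {"linear": [0, 0, 0.02], "turn": 0},
  {"linear": [0, 0, 0.02], "turn": 0},
  {"linear": [0, 0, 0.012], "turn": 0},
  {"linear": [0, 0, 0], "turn": 0},
  {"linear": [0, 0, 0], "turn": 0},
  {"linear": [0, 0, 0], "turn": 0},
])

```text
t: 12.55
ee_pos: [518.8, -3.8, 113.4]
orientation: [-0.281, 3.128, -0.0]
ft_force: [-0.6, -0.0, -1.7]
width: 52.1
grasp_force: 6.0
```

```bash
python3 - <<'E'
from h import *
import pickle
ds={n:shot(n) for n in('wrist','side')};pickle.dump(ds,open('d4.pkl','wb'));d=ds['side']
o=ctrl.get_obs();p=o['ee_pos'];print(o['t'],p)
a=np.deg2rad(9.7);e=np.array([np.cos(a),np.sin(a),0]);n=np.array([-e[1],e[0],0])
g=np.array([p[0],p[1],p[2]-22])
for nm,x,y,z in [('hinge top',0,0,32),('R tip top',233,-40,30),('L tip top',233,40,30),('R blade back top',197,-40,30)]:
    print(nm,proj(d,g+(x-105)*e+y*n+[0,0,z]).round(1))
s=cv2.resize(d['frame'][180:280,300:430],None,fx=6,fy=6,interpolation=cv2.INTER_CUBIC)
cv2.imwrite('pics/s4.png',s)
E
```

```text
12.65 [518.75953196  -3.8304791  113.53806942]
hinge top [314.3 248.9]
R tip top [391.4 209.1]
L tip top [364.  198.1]
R blade back top [382.8 215.7]
```

View pics/s4.png

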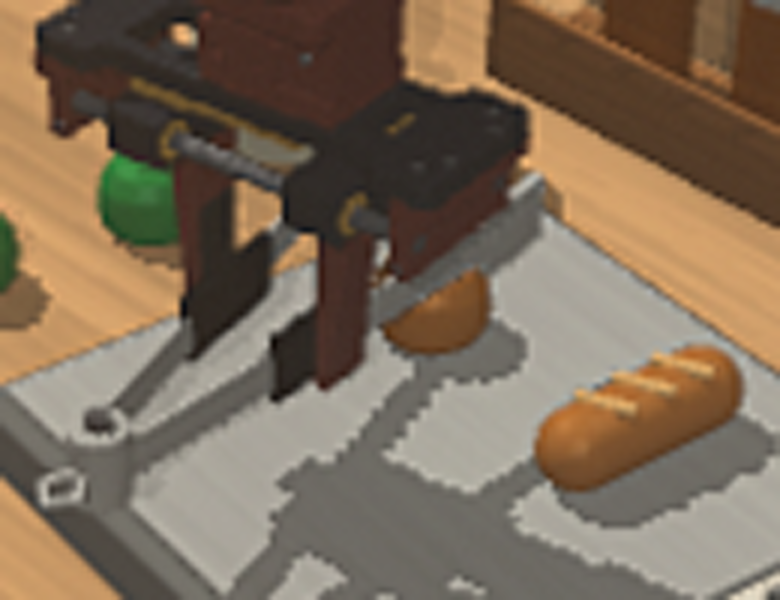

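The roll sits behind the near blade at about (373,233), and prediction and picture agree to 2 px. Lowering around it.

Call:
arm_command([
  {"linear": [0, 0, 0.008], "turn": 0},
  {"linear": [0, 0, 0.01], "turn": 0},
  {"linear": [0, 0, 0.01], "turn": 0},
  {"linear": [0, 0, 0.01], "turn": 0},
  {"linear": [0, 0, 0.005], "turn": 0},
  {"linear": [0, 0, 0], "turn": 0},
  {"linear": [0, 0, 0], "turn": 0},
  {"linear": [0, 0, 0], "turn": 0},
])

```text
t: 13.45
ee_pos: [518.4, -3.8, 69.9]
orientation: [-0.281, 3.129, -0.0]
ft_force: [0.7, 0.2, -2.6]
width: 52.4
grasp_force: 6.0
```

```bash
python3 - <<'E'
from h import *
d=shot('side'); w=shot('wrist')
o=ctrl.get_obs();print(o['ee_pos'],o['ft_force'],o['grasp_force'])
s=cv2.resize(d['frame'][200:290,300:400],(500,450),interpolation=cv2.INTER_CUBIC)
w=cv2.resize(w['frame'],(300,225)); w=np.vstack([w,np.zeros((225,300,3),np.uint8)])
cv2.imwrite('pics/s5.png',np.hstack([s,w]))
E
```

```text
[518.44773821  -3.84316716  70.07025821] [ 0.26613177 -0.66095517 -1.92747749] 6.030073579167947
```

View pics/s5.png

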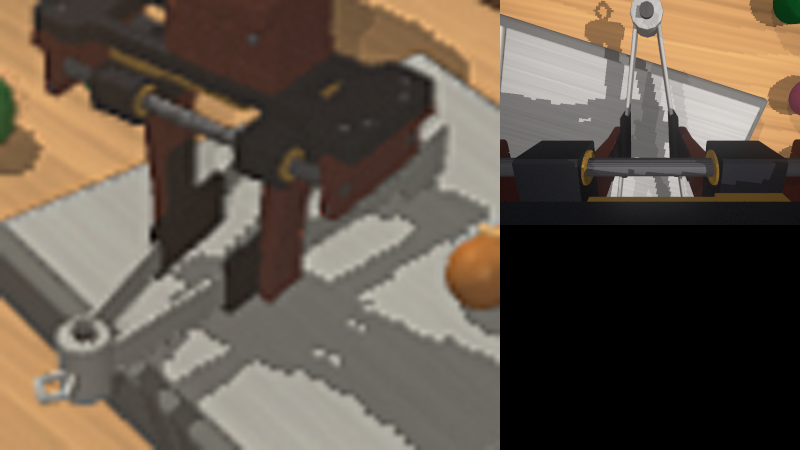

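Call:
arm_command([
  {"linear": [0, 0, 0], "turn": 0},
  {"linear": [0, 0, 0], "turn": 0},
  {"linear": [0, 0, 0], "turn": 0},
  {"linear": [0, 0, 0], "turn": 0},
], jaw=0)

```text
t: 13.95
ee_pos: [518.2, -3.8, 69.8]
orientation: [-0.281, 3.129, -0.0]
ft_force: [1.1, 0.4, -1.2]
width: 44.0
grasp_force: 7.0
```

Call:
arm_command([
  {"linear": [0, 0, 0], "turn": 0},
  {"linear": [0, 0, 0], "turn": 0},
  {"linear": [0, 0, 0], "turn": 0},
  {"linear": [0, 0, 0], "turn": 0},
  {"linear": [0, 0, 0], "turn": 0},
], jaw=-0.2)

```text
t: 14.45
ee_pos: [518.2, -3.8, 69.7]
orientation: [-0.281, 3.129, -0.0]
ft_force: [1.1, -0.2, -0.6]
width: 40.9
grasp_force: 29.8
```

It stopped at 40.9 mm with 30 N, so the roll is pinched. Lifting.

Call:
arm_command([
  {"linear": [0, 0, -0.004], "turn": 0},
  {"linear": [0, 0, -0.01], "turn": 0},
  {"linear": [0, 0, -0.015], "turn": 0},
  {"linear": [0, 0, -0.02], "turn": 0},
  {"linear": [0, 0, -0.02], "turn": 0},
  {"linear": [0, 0, -0.02], "turn": 0},
  {"linear": [0, 0, -0.02], "turn": 0},
  {"linear": [0, 0, -0.015], "turn": 0},
  {"linear": [0, 0, -0.01], "turn": 0},
  {"linear": [0, 0, -0.005], "turn": 0},
])

```text
t: 15.45
ee_pos: [518.4, -3.8, 210.0]
orientation: [-0.281, 3.127, -0.0]
ft_force: [-0.4, -0.6, -1.1]
width: 41.2
grasp_force: 29.8
```

Call:
arm_command([
  {"linear": [0, 0, 0], "turn": 0},
  {"linear": [0, 0, 0], "turn": 0},
  {"linear": [0, 0, 0], "turn": 0},
  {"linear": [0, 0, 0], "turn": 0},
  {"linear": [0, 0, 0], "turn": 0},
  {"linear": [0, 0, 0], "turn": 0},
  {"linear": [0, 0, 0], "turn": 0},
  {"linear": [0, 0, 0], "turn": 0},
])

```text
t: 16.25
ee_pos: [518.1, -3.8, 208.6]
orientation: [0.281, -3.129, -0.0]
ft_force: [0.9, 0.4, -2.2]
width: 40.8
grasp_force: 29.8
```

```bash
python3 - <<'E'
from h import *
d=shot('side')
o=ctrl.get_obs();print(o['ee_pos'],o['width'],o['grasp_force'])
cv2.imwrite('pics/s6.png',cv2.resize(d['frame'][130:280,280:450],None,fx=4,fy=4,interpolation=cv2.INTER_CUBIC))
E
```

```text
[518.13863157  -3.81061159 208.67620137] 40.97158788979304 29.808844530489296
```

View pics/s6.png

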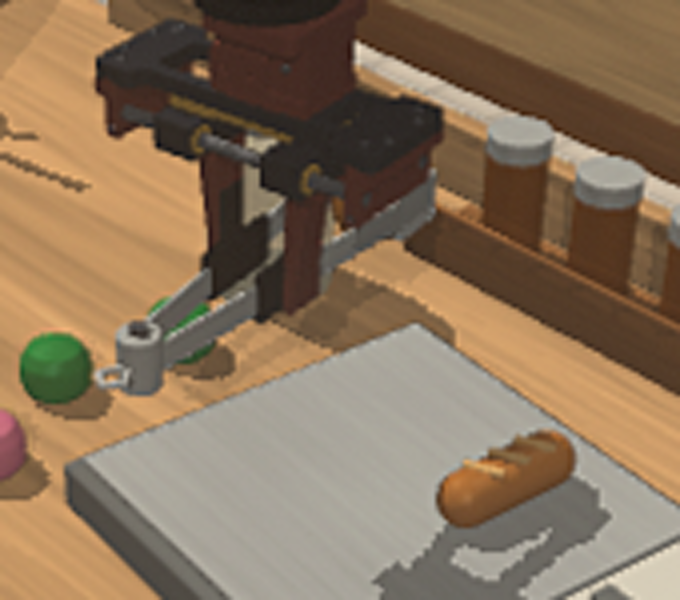

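The picture shows the plate clear of the round roll. A bit of brown is visible between the blades at crop (340,212), the jaws are stopped at 41 mm, and the long roll has not moved. Handing in.

```bash
python3 -c "
from workcell import ctrl
print(ctrl.close_job())"
```

```text
the job is handed in; nothing more can be done
None
```

I pressed the keys in the order square, bar, round. The small round roll is now held still in the tongs about 14 cm above the plate; I handed the job in and it returned no verdict.

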